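# Follow the trail on the practice box, then shut its panel

### The job

Rehearse the closing of the puzzle box: with the fingers pointing down, follow the trail of dots on its dark lid board with the fingertips, passing slowly over each dot in turn from the red one to the last, about a finger's breadth above it and never touching the board, whose lacquer is still wet. Then push the half-open walnut slide panel fully shut with the fingertips against its end, and draw the hand clear. Pick nothing up, and leave the cube, sanding block, dish, bench dog, hammer and tin bin where they are.

Things in the scene. Friction and masses are not known exactly. Their poses are not given: they have to be found in the camera images.
- box: pale wood puzzle box, 220 (its x) x 300 (its y) x 70 mm high, fixed; origin at the centre of its underside, z up, yaw varies. Near half (x -108 to -2 mm): dark lid board. Far half (x 2 to 102 mm): lane of the slide panel, a pale deck 70 mm above the bench, with an open compartment at y -45 to +95 mm, partly under the panel
- lid: the almost black, freshly lacquered lid board, 106 x 296 x 8 mm, let into the near half of the box's top, fixed; origin at the centre of its underside, axes as the box's, its top face 8 mm above its origin and 70 mm above the bench. It must not be touched
- panel (a joint): opening of the walnut slide panel in m: 0 = shut against its stop, starts at 0.045 to 0.080, at most 0.090. It slides along the box's y axis; pushing it towards box +y shuts it. Sliding friction about 2 N, stays where it is left, cannot be lifted off
- panel_end (a point): centre of the flat end face of the walnut panel that looks to box -y: the face to push; axes as the box. The panel, 92 (x) x 150 (y) x 22 mm, stands 22 mm proud of the deck (top 92 mm above the bench); this point is 11 mm below its top. Shut, it lies at box x +52, y -50 mm; the deck reaches on to box y -150 mm
- cube: hinoki offcut cube, 32 mm, loose, standing on the box's top on the panel lane's far end (box y about +128 mm), beyond where the panel comes to rest; origin at the centre of its underside
- block: cork-faced sanding block, 110 x 62 x 40 mm, loose on the bench; origin at the centre of its underside
- dish: jade-green ceramic pin dish, 90 mm across, 26 mm high, loose on the bench; origin at the centre of its underside
- dog: round steel bench dog, 28 mm across, 52 mm high, standing loose on the bench; origin at the centre of its underside
- hammer: small hammer lying loose on the bench; origin under its middle
- bin_rim (a point): middle of the near rim of the bent tin tilting bin, 190 mm wide, that swings on two side pivots on a stand at the right side of the bench
- dot1: the red dot, where the trail begins: a flat round mark 14 mm across, 1 mm thick, on the lid board's top face; origin at the centre of its underside, z up. The six dots form one wavering row along box y, from red at the +y end to the last at the -y end, 32 to 48 mm apart in y, up to 16 mm off the board's middle line
- dot2: cream dot number 2 of the trail: a flat round mark 14 mm across, 1 mm thick, on the lid board's top face; origin at the centre of its underside, z up.
- dot3: cream dot number 3 of the trail: a flat round mark 14 mm across, 1 mm thick, on the lid board's top face; origin at the centre of its underside, z up.
- dot4: cream dot number 4 of the trail: a flat round mark 14 mm across, 1 mm thick, on the lid board's top face; origin at the centre of its underside, z up.
- dot5: cream dot number 5 of the trail: a flat round mark 14 mm across, 1 mm thick, on the lid board's top face; origin at the centre of its underside, z up.
- dot6: cream dot number 6 of the trail, its last: a flat round mark 14 mm across, 1 mm thick, on the lid board's top face; origin at the centre of its underside, z up.
Not all that is in view belongs to the job. What is shaped like the dog but purple is not meant.

How it is judged:
On the way, in this order (a step that is already met when the one before it is completed fails the run):
1. fingers pointing down within 30 degrees, the TCP passes within 12 mm sideways of the red dot and less than 55 mm above it, for 0.1 s (horizontal distance between the grasp point and dot1 below 0.012 m and z of the grasp point in the frame of dot1 below 0.055 m and angle between the grasp point's own z axis and vertical above 2.6 rad), for 0.1 s.
2. fingers pointing down within 30 degrees, the TCP passes within 12 mm sideways of dot 2 and less than 55 mm above it, for 0.1 s (horizontal distance between the grasp point and dot2 below 0.012 m and z of the grasp point in the frame of dot2 below 0.055 m and angle between the grasp point's own z axis and vertical above 2.6 rad), for 0.1 s.
3. fingers pointing down within 30 degrees, the TCP passes within 12 mm sideways of dot 3 and less than 55 mm above it, for 0.1 s (horizontal distance between the grasp point and dot3 below 0.012 m and z of the grasp point in the frame of dot3 below 0.055 m and angle between the grasp point's own z axis and vertical above 2.6 rad), for 0.1 s.
4. fingers pointing down within 30 degrees, the TCP passes within 12 mm sideways of dot 4 and less than 55 mm above it, for 0.1 s (horizontal distance between the grasp point and dot4 below 0.012 m and z of the grasp point in the frame of dot4 below 0.055 m and angle between the grasp point's own z axis and vertical above 2.6 rad), for 0.1 s.
5. fingers pointing down within 30 degrees, the TCP passes within 12 mm sideways of dot 5 and less than 55 mm above it, for 0.1 s (horizontal distance between the grasp point and dot5 below 0.012 m and z of the grasp point in the frame of dot5 below 0.055 m and angle between the grasp point's own z axis and vertical above 2.6 rad), for 0.1 s.
6. fingers pointing down within 30 degrees, the TCP passes within 12 mm sideways of dot 6 and less than 55 mm above it, for 0.1 s (horizontal distance between the grasp point and dot6 below 0.012 m and z of the grasp point in the frame of dot6 below 0.055 m and angle between the grasp point's own z axis and vertical above 2.6 rad), for 0.1 s.
7. the panel is pushed shut (value of joint panel below 0.004 m), for 0.2 s.
At the end, for the whole second after the job is handed in: The panel is shut to within 4 mm, the cube, sanding block, dish, bench dog and hammer are at rest within 15 mm of where they started, and the bin rim within 20 mm (value of joint panel below 0.004 m and distance of each of cube, block, dish, dog, hammer from where it was at the start of the episode below 0.015 m and distance of bin_rim from where it was at the start of the episode below 0.02 m and linear speed of each of cube, block, dish, dog, hammer below 0.02 m/s); the robot touches nothing.
It fails at once if the wet lid board is touched (contact force between any of the fingers, the arm and lid above 0.3 N).
It fails at once if a loose thing is lifted, carried or moved by more than 15 mm, or the bin swung (not (distance of cube from where it was at the start of the episode below 0.015 m) or not (distance of block from where it was at the start of the episode below 0.015 m) or not (distance of dish from where it was at the start of the episode below 0.015 m) or not (distance of dog from where it was at the start of the episode below 0.015 m) or not (distance of hammer from where it was at the start of the episode below 0.015 m) or not (distance of bin_rim from where it was at the start of the episode below 0.02 m)).
It also fails if it takes over 51 s, if anything falls off the work surface, if the arm or the gripper's body presses on something with over 40 N, if the wrist force passes 120 N, or if a joint passes its speed limit or range.

### The arm

A 6-joint arm with a two-finger parallel gripper is mounted at the origin on the work surface. World frame = base frame: x ahead of the robot, y to its left, z up, the work surface at z = 0. Lengths are in m, angles in rad, forces in N, time in s.
With the tool pointing down it reaches from about 0.275 to 0.875 m from the base axis. Payload 12.5 kg.
Tool frame: the origin (TCP) lies between the finger pads, 19 mm behind the fingertips; this is the grasp point; z points along the fingers, y is the line along which they close (so a half turn about z gives the same grasp; the last joint's range is limited). The gripper opens to 85 mm and grips with 20 to 120 N. Pads are 22 mm wide; open, the fingers measure 114 mm over their backs; the gripper's body (76 mm by 85 mm) begins 54 mm behind the grasp point. The pads swing forward as they close: fully open they stand 13 mm farther back than shut.
Start: joints at [1.028, 0.351, 1.652, -0, 1.139, -0.085], TCP at [0.243, 0.493, 0.25] pointing down, gripper open.
Joint ranges: [-2.75, 2.75], [-0.79, 2.1], [0.01, 2.65], [-1.57, 4.71], [0.07, 3.14], [-2.87, 2.87]. Speed limits (rad/s): [2.22, 2.22, 2.79, 3.14, 3.14, 3.14].

### API

Orientations are given as a 3x3 rotation matrix whose columns are the frame's x, y, z axes.
In Python, from plant import move_ptp, move_straight, move_j, gripper_to, dwell, ik, observe, get_image, MotionError, finish_job, outline_of gives the robot as it stands. Calls block until the motion is done:
- move_ptp(position, orientation): joint-space move of the TCP to a pose.
- move_straight(position, speed=0.15, attitude=None): straight line of the TCP; attitude=None keeps the orientation; speed is the mean speed in m/s.
- move_j(angles): joint-space move.
- gripper_to(opening, effort=None): opening from 0.0 (shut) to 1.0 (fully open); effort is the grip in N (None keeps the last); returns when the fingers have stopped.
- dwell(seconds).
- ik(position, orientation): joint angles nearest the present ones, or None.
- observe(): the state.
- get_image(name): name is "scene" or "side" or "wrist"; returns a dict with "color" (384x512x3 uint8, blue, green, red), "fx", "fy", "cx", "cy" (pixels), "extrinsics" (4x4, takes a point from camera to world coordinates); the wrist camera has in their place "tool_from_camera" (4x4, takes a point from camera to tool coordinates, whose origin is the TCP and whose axes are the flange's). Camera axes: x right, y up, looking along -z (the intrinsics and any distortion apply to the point x, -y, -z); pixel columns grow to the right and rows downward; lengths in m; the calibration is good to about 2 mm. The wrist camera is an equidistant fisheye: a pixel r from the principal point sees the ray r / f radians off the axis. A picture is of the moment at which its call begins: read the wrist's pose just before it. There is no depth.
A pose or a line that the arm cannot do raises MotionError and nothing moves.
- finish_job(): hands the job in; it is judged then, once.
Trained networks look in the newest picture that a camera, given by its name, has taken for a name from the list of things; names that differ only in an ending like _2 or _b are one class to them, and where a whole thing is asked for, a point or a joint stands for the part that bears it (a point fixed in the world has none). Each returns a list of dicts, best first, with "score" (0 to 1); they miss things now and then, are a little off and sometimes report something else, mostly with a low value. They report only what shows in the picture. A call takes as long as a camera call. They do not tell look-alikes from the thing itself.
- outline_of(camera, label): "pixels" (384x512 bool, what is visible of it) and "box" ([centre column, centre row, width, height] in pixels, round what is visible of it).
The state is a dict: "t": time; "q": joint angles; "joint_velocities": joint speeds; "tau": joint torques, N m; "tool_pos": TCP position; "orientation": TCP orientation; "ft_force": force on the tool from outside, world axes, zero at the start; "ft_torque": the same for the moment, N m; "finger_gap": opening from 0.0 (shut) to 1.0 (fully open); "finger_force": force on a finger pad.
Only numpy, scipy, OpenCV 4.12 (cv2) and the standard library are available. Lean on these libraries where they do the work, as an engineer would, in place of code of your own. Each camera call takes 0.05 s, during which the arm holds its last target. There are 200 camera calls.

## Working session

There is one attempt and no reset: what is moved stays moved. The work goes in short steps, each a Python script; the robot and the scene stay as the last script left them, time stands still between calls to the robot, and variables do not carry over. Pictures are saved under pics/ and viewed, at most 10 in all, crops included, and the job is handed in when it is done.

```bash
mkdir -p pics; cat > h.py <<'E'
import numpy as np, cv2
from plant import *
def ray_plane(im,u,v,z):
    E=np.array(im["extrinsics"]);d=np.array([(u-im["cx"])/im["fx"],-(v-im["cy"])/im["fy"],-1.])
    d=E[:3,:3]@d;o=E[:3,3];return o+d*(z-o[2])/d[2]
def proj(im,p):
    E=np.array(im["extrinsics"]);c=E[:3,:3].T@(np.asarray(p,float)-E[:3,3])
    return np.array([im["cx"]-im["fx"]*c[0]/c[2],im["cy"]+im["fy"]*c[1]/c[2]])
E
python3 - <<'E'
from h import *
ims=[]
for n in("scene","side"):
    im=get_image(n);cv2.imwrite(f"pics/{n}0.png",im["color"]);print(n,im["fx"],im["cx"],im["cy"],np.round(im["extrinsics"],3).tolist())
    for l in["box","lid","panel","cube","dog","block","hammer","dish","bin_rim","dot1","dot2"]:
        z={"box":.07,"lid":.07,"panel":.092,"dot1":.071,"dot2":.071}.get(l,.02)
        for o in outline_of(n,l)[:8]:
            ys,xs=np.nonzero(o["pixels"]);print(l,round(o["score"],2),np.round(o["box"]).tolist(),len(xs),np.round(ray_plane(im,xs.mean(),ys.mean(),z),3)[:2])
    cv2.imwrite(f"pics/{n}0.png",cv2.resize(im["color"],(800,600),interpolation=cv2.INTER_CUBIC))
print(observe()["t"])
E
```

```text
scene 387.5527430014127 253.62487724475477 188.7337694764193 [[-0.866, -0.336, 0.37, 0.993], [0.5, -0.568, 0.654, 0.715], [-0.01, 0.751, 0.66, 0.902], [0.0, 0.0, 0.0, 1.0]]
box 0.82 [277.0, 244.0, 119.0, 93.0] 4655 [0.612 0.107]
lid 0.57 [295.0, 222.0, 90.0, 71.0] 2443 [0.495 0.072]
lid 0.36 [251.0, 220.0, 54.0, 47.0] 1310 [0.605 0.004]
panel 0.58 [248.0, 219.0, 55.0, 47.0] 1313 [0.613 0.023]
cube 0.74 [277.0, 243.0, 121.0, 93.0] 4517 [0.588 0.07 ]
cube 0.6 [292.0, 257.0, 15.0, 14.0] 229 [0.556 0.149]
dog 0.59 [302.0, 362.0, 9.0, 22.0] 184 [0.706 0.411]
dog 0.51 [321.0, 339.0, 18.0, 18.0] 187 [0.638 0.391]
block 0.6 [384.0, 319.0, 55.0, 40.0] 1349 [0.465 0.425]
hammer 0.64 [171.0, 172.0, 66.0, 40.0] 557 [ 0.714 -0.407]
dish 0.74 [238.0, 147.0, 20.0, 13.0] 247 [ 0.427 -0.4  ]
bin_rim 0.61 [196.0, 109.0, 56.0, 55.0] 1870 [ 0.442 -0.784]
side 394.23927448845313 259.3418399895223 189.83355558958343 [[-0.961, 0.154, -0.231, 0.23], [-0.277, -0.471, 0.838, 1.121], [0.02, 0.869, 0.495, 0.824], [0.0, 0.0, 0.0, 1.0]]
box 0.97 [248.0, 232.0, 82.0, 72.0] 2906 [0.559 0.148]
lid 0.92 [265.0, 226.0, 48.0, 55.0] 1624 [0.494 0.074]
panel 0.86 [237.0, 210.0, 32.0, 30.0] 734 [0.604 0.029]
panel 0.35 [255.0, 169.0, 61.0, 9.0] 373 [ 0.651 -0.273]
cube 0.46 [227.0, 237.0, 14.0, 13.0] 154 [0.623 0.106]
dog 0.68 [182.0, 293.0, 12.0, 18.0] 168 [0.653 0.384]
dog 0.59 [156.0, 292.0, 12.0, 19.0] 169 [0.721 0.405]
block 0.7 [241.0, 317.0, 46.0, 40.0] 1250 [0.466 0.426]
hammer 0.53 [254.0, 166.0, 60.0, 11.0] 317 [ 0.696 -0.409]
dish 0.43 [302.0, 178.0, 3.0, 9.0] 30 [ 0.461 -0.406]
bin_rim 0.81 [298.0, 138.0, 46.0, 32.0] 1103 [ 0.57 -0.86]
1.2
```

View pics/scene0.png

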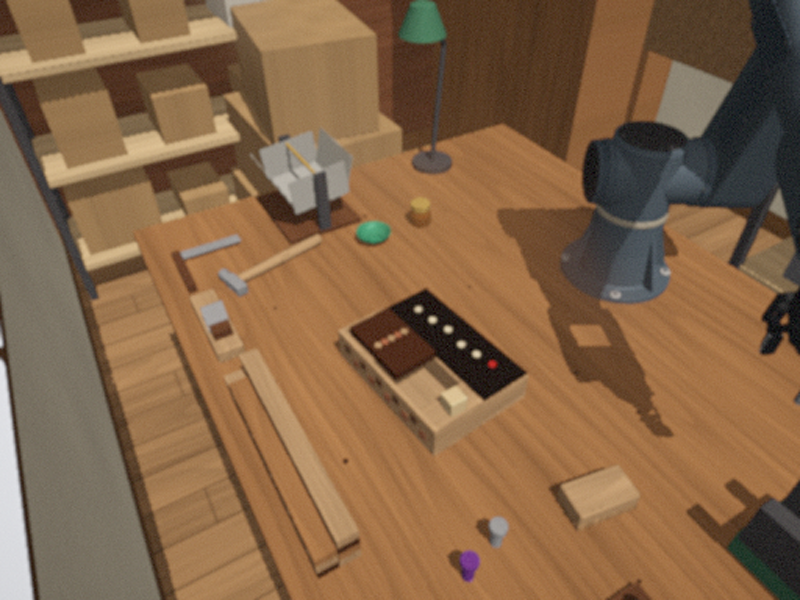

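View pics/side0.png

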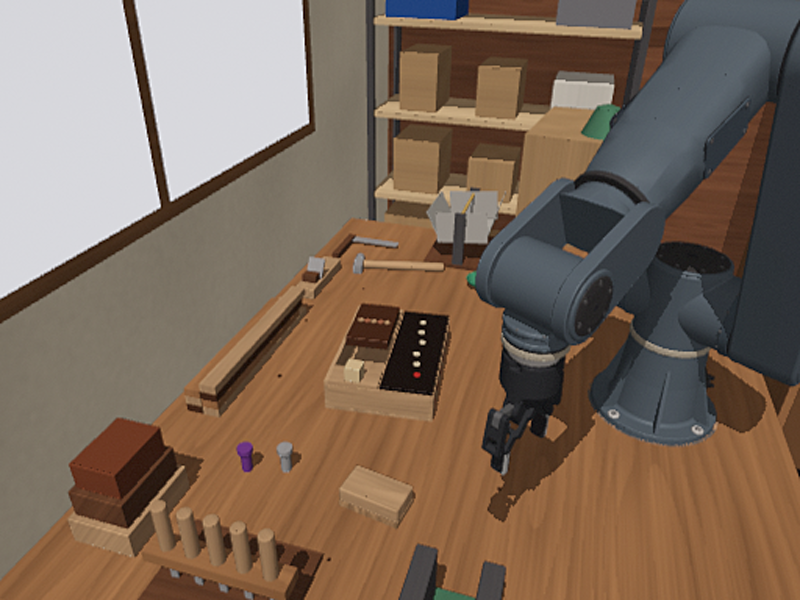

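Both views agree. The box is mid-bench, with the cube on its +y end at scene (454,400)/800. The red dot is at scene (492,364) and side (417,375). Five cream dots lead from it to scene (418,309). Of the two dog shapes, grey at scene (498,530) and purple at (469,565), only the grey one is the dog, and both only need avoiding. Next I'll measure the dots and the box pose from both views.

```bash
cat > m.py <<'E'
from h import *
def blobs(img,mask,scale=4):
    k=cv2.resize(img,None,fx=scale,fy=scale,interpolation=cv2.INTER_CUBIC).astype(int)
    m=cv2.resize(mask.astype(np.uint8),None,fx=scale,fy=scale)>0
    br=(k.max(2)>110)&m
    n,_,st,c=cv2.connectedComponentsWithStats(br.astype(np.uint8))
    out=[]
    for i in range(1,n):
        u,v=(c[i]+.5)/scale-.5
        p=img[int(round(v)),int(round(u))].astype(int)
        out.append((u,v,st[i,4]/scale**2,p.tolist()))
    return out
E
python3 - <<'E'
from m import *
for n in("scene","side"):
    im=get_image(n);print(n,[k for k in im])
    o=max(outline_of(n,"lid"),key=lambda o:o["score"])
    m=o["pixels"].astype(np.uint8)
    hull=cv2.convexHull(np.argwhere(m)[:,::-1].astype(np.int32))
    f=np.zeros_like(m);cv2.fillConvexPoly(f,hull,1)
    # rectified corners of lid in world at z=.07
    W=np.array([ray_plane(im,*p,.07)[:2] for p in hull[:,0]])
    r=cv2.minAreaRect((W*1000).astype(np.float32));print("lid rect mm",np.round(r[0]),np.round(r[1]),round(r[2],1))
    for u,v,a,p in blobs(im["color"],cv2.erode(f,np.ones((3,3),np.uint8))):
        if a>3: print(round(u,1),round(v,1),round(a,1),p,np.round(ray_plane(im,u,v,.071)[:2],4))
    p=max(outline_of(n,"panel"),key=lambda o:o["score"])["pixels"]
    W=np.array([ray_plane(im,*q,.092)[:2] for q in np.argwhere(p)[:,::-1]])
    r=cv2.minAreaRect((W*1000).astype(np.float32));print("panel mm",np.round(r[0]),np.round(r[1]),round(r[2],1))
E
```

```text
scene ['color', 'fx', 'fy', 'cx', 'cy', 'extrinsics']
lid rect mm [496.  53.] [113. 301.] 5.8
267.3 197.5 22.1 [165, 194, 210] [ 0.5105 -0.0507]
276.4 204.2 24.2 [176, 206, 221] [ 0.5024 -0.01  ]
286.4 210.4 25.4 [176, 206, 220] [0.4908 0.0285]
294.8 219.9 25.7 [175, 206, 219] [0.4916 0.075 ]
304.6 226.2 26.2 [175, 207, 221] [0.4814 0.1104]
314.7 232.6 22.7 [45, 51, 195] [0.4711 0.1456]
panel mm [613.  19.] [101. 163.] 6.4
side ['color', 'fx', 'fy', 'cx', 'cy', 'extrinsics']
lid rect mm [496.  54.] [107. 305.] 6.4
270.3 205.9 9.8 [188, 218, 234] [ 0.511  -0.0514]
269.4 212.2 11.2 [174, 203, 219] [ 0.5036 -0.0103]
269.9 218.6 10.8 [178, 208, 224] [0.4915 0.0282]
266.1 226.0 12.2 [181, 210, 226] [0.4923 0.0746]
266.2 232.5 12.8 [179, 208, 224] [0.4824 0.1099]
266.4 239.4 11.7 [44, 48, 193] [0.4723 0.1453]
panel mm [604.  27.] [100. 181.] 5.4
```

```bash
cat >> h.py <<'E'
YAW=np.radians(6.0)
def down(yaw=YAW,s=1):
    y=s*np.array([np.cos(yaw),np.sin(yaw),0]);z=np.array([0,0,-1.]);return np.column_stack([np.cross(y,z),y,z])
E
python3 - <<'E'
from h import *
c=[.53,.03,.30]
o=observe();print(np.round(o["orientation"],2).tolist())
qs={s:ik(c,down(s=s)) for s in(1,-1)};print({s:None if q is None else np.round(q,2).tolist() for s,q in qs.items()})
s=min([s for s in qs if qs[s] is not None],key=lambda s:np.abs(np.array(qs[s])-o["q"]).max());print("s",s)
gripper_to(0.0)
move_ptp(c,down(s=s))
o=observe();im=get_image("wrist");print(o["t"],np.round(o["tool_pos"],4),np.round(o["q"],2),{k:np.round(v,4).tolist() for k,v in im.items() if k!="color"})
import pickle;pickle.dump((o,im),open("w.pkl","wb"))
cv2.imwrite("pics/w0.png",cv2.resize(im["color"],(800,600),interpolation=cv2.INTER_CUBIC))
E
```

```text
[[-0.9, 0.44, 0.0], [0.44, 0.9, 0.0], [-0.0, 0.0, -1.0]]
{1: [-0.03, 0.27, 1.64, -0.0, 1.24, -0.14], -1: None}
s 1
4.2417 [0.5299 0.0308 0.2999] [-0.03  0.27  1.64  0.    1.24 -0.14] {'fx': 297.3186, 'fy': 297.3186, 'cx': 251.8052, 'cy': 188.9542, 'tool_from_camera': [[0.0004, 0.9555, 0.295, 0.0767], [1.0, -0.0, -0.0012, 0.0001], [-0.0011, 0.295, -0.9555, -0.1238], [0.0, 0.0, 0.0, 1.0]]}
```

View pics/w0.png

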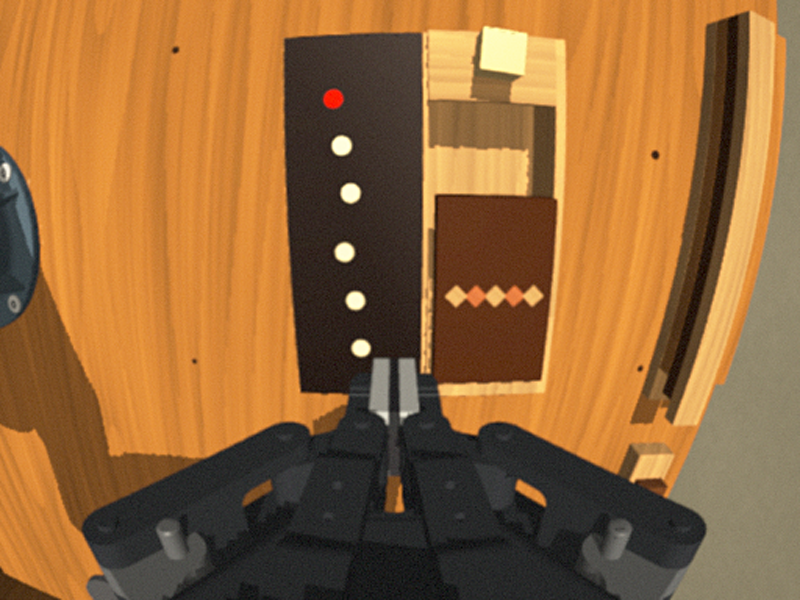

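The wrist view is clear. The red dot is at (334,99) and the last dot at (361,348). The panel top's corners are (435,196), (557,200), (541,382) and (433,381), and the panel is nearly fully open. Next I'll convert these to world positions.

```bash
python3 - <<'E'
from m import *
import pickle
o,im=pickle.load(open("w.pkl","rb"))
T=np.eye(4);T[:3,:3]=o["orientation"];T[:3,3]=o["tool_pos"];C=T@np.array(im["tool_from_camera"])
def wp(u,v,z):
    x,y=(u-im["cx"])/im["fx"],(v-im["cy"])/im["fy"];r=np.hypot(x,y);s=np.sin(r)/r if r else 1
    d=C[:3,:3]@np.array([x*s,-y*s,-np.cos(r)]);return (C[:3,3]+d*(z-C[2,3])/d[2])[:2]
k=.64
f=np.zeros(im["color"].shape[:2],np.uint8);cv2.fillConvexPoly(f,(np.array([[295,48],[412,45],[412,350],[375,356],[340,380],[310,380]])*k).astype(np.int32),1)
D=[wp(u,v,.071) for u,v,a,p in blobs(im["color"],f) if a>15]
print("dots\n",np.round(D,4))
lid=np.array([wp(u*k,v*k,.07) for u,v in[(285,38),(422,33),(420,390),(302,392)]])
pan=np.array([wp(u*k,v*k,.092) for u,v in[(435,196),(557,200),(541,382),(433,381)]])
for n,P in(("lid",lid),("panel",pan)):
    print(n,np.round(P,4).tolist(),"centre",np.round(P.mean(0),4),"sides",[round(float(np.linalg.norm(P[i]-P[(i+1)%4])),3) for i in range(4)],
     "yaw",[round(float(np.degrees(np.arctan2(*w))),2) for w in [(-(P[0]-P[3])[0],(P[0]-P[3])[1]),(-(P[1]-P[2])[0],(P[1]-P[2])[1])]])
E
```

```text
dots
 [[ 0.4723  0.147 ]
 [ 0.4822  0.1119]
 [ 0.4924  0.0764]
 [ 0.4917  0.0301]
 [ 0.5036 -0.0084]
 [ 0.5113 -0.0491]]
lid [[0.4301, 0.1934], [0.5333, 0.2051], [0.5658, -0.0843], [0.4635, -0.0983]] centre [0.4982 0.054 ] sides [0.104, 0.291, 0.103, 0.294] yaw [6.54, 6.4]
panel [[0.5547, 0.082], [0.646, 0.0917], [0.6635, -0.057], [0.5724, -0.0632]] centre [0.6091 0.0134] sides [0.092, 0.15, 0.091, 0.146] yaw [6.95, 6.72]
```

```bash
cat > trail.py <<'E'
from h import *
D=np.array([[.4720,.1462],[.4820,.1110],[.4921,.0755],[.4914,.0291],[.5033,-.0094],[.5110,-.0502]])
R=down(np.radians(6.5));Z=.113
move_straight([*D[0],.2],speed=.15,attitude=R)
move_straight([*D[0],Z],speed=.08)
f0=np.array(observe()["ft_force"])
for d in D:
    move_straight([*d,Z],speed=.06);dwell(.25)
    o=observe();print(round(o["t"],2),np.round(o["tool_pos"],4),np.round(o["ft_force"]-f0,2))
move_straight([*D[-1],.18],speed=.1)
print(observe()["t"])
E
python3 trail.py
```

```text
7.27 [0.472  0.1462 0.113 ] [ 0.57  0.03 -1.48]
8.28 [0.4819 0.1112 0.113 ] [ 0.73  1.14 -0.71]
9.29 [0.492  0.0757 0.113 ] [ 1.11  0.8  -0.79]
10.47 [0.4914 0.0293 0.113 ] [ 0.77  0.79 -0.39]
11.54 [ 0.5032 -0.0092  0.113 ] [ 0.29  0.09 -0.88]
12.63 [ 0.511  -0.0499  0.113 ] [ 0.26  0.09 -0.82]
13.45
```

```bash
cat > push.py <<'E'
from h import *
a=np.radians(6.5);ex=np.array([np.cos(a),np.sin(a)]);ey=np.array([-np.sin(a),np.cos(a)]);B=np.array([.5517,.0602])
P=lambda y,z:[*(B+.052*ex+y*ey),z]
F=lambda:np.array(observe()["ft_force"])
E
python3 - <<'E'
from push import *
move_straight(P(-.158,.18),speed=.12)
dwell(.2);f0=F()
for z in(.12,.11,.105,.1):
    move_straight(P(-.158,z),speed=.06);f=F()-f0
    if abs(f).max()>6: print("contact",z,f);break
move_straight(P(-.140,z),speed=.04)
o=observe();print(o["t"],np.round(o["tool_pos"],4),np.round(F()-f0,2))
im=get_image("side");c=np.array(proj(im,o["tool_pos"])).astype(int);print(c)
w=get_image("wrist")["color"]
s=im["color"][max(c[1]-60,0):c[1]+60,c[0]-80:c[0]+80]
cv2.imwrite("pics/push0.png",np.hstack([cv2.resize(s,(400,300),interpolation=cv2.INTER_CUBIC),cv2.resize(w,(400,300),interpolation=cv2.INTER_AREA)]))
E
```

```text
17.35 [ 0.6192 -0.0728  0.1001] [-0.88  0.94 -0.64]
[243 191]
```

View pics/push0.png

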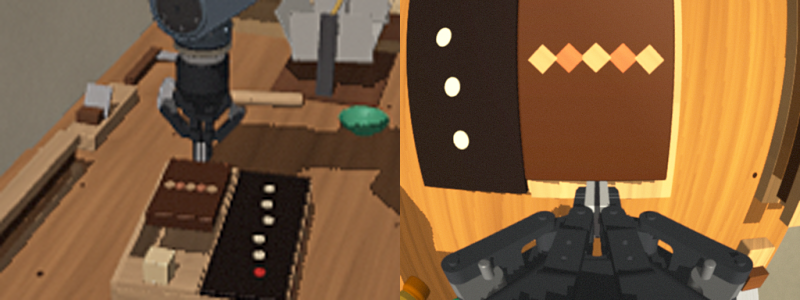

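The crop shows the shut fingertips just behind the middle of the panel's end, clear of the lid and of everything loose. Now I'll push.

```bash
python3 - <<'E'
from push import *
dwell(.2);f0=F();z=.098
for y in(-.12,-.1,-.085,-.075,-.068):
    move_straight(P(y,z),speed=.04);print(y,np.round(F()-f0,1))
y=-.068
while y<-.054:
    y+=.001;move_straight(P(y,z),speed=.02);f=F()-f0
    print(round(y,3),np.round(f,1))
    if -f[:2]@ey>12: break
o=observe();print(o["t"],np.round(o["tool_pos"],4))
dwell(.3)
im=get_image("wrist");cv2.imwrite("pics/push1.png",im["color"])
E
```

```text
-0.12 [ 0.5  0.2 -0.5]
-0.1 [ 0.6 -0.5  0.4]
-0.085 [ 0.1 -0.1  0.4]
-0.075 [ 0.9 -0.1  0.3]
-0.068 [ 0.6 -0.2 -0.4]
-0.067 [ 0.8 -0.8  0.2]
-0.066 [ 1.1 -0.8  1.3]
-0.065 [ 0.4 -1.8  0.8]
-0.064 [ 0.7 -1.8  0.5]
-0.063 [ 0.6 -4.7 -0.3]
-0.062 [  1.7 -10.1  -0.6]
-0.061 [  1.6 -17.1  -1.6]
21.95 [0.6105 0.0034 0.0981]
```

View pics/push1.png

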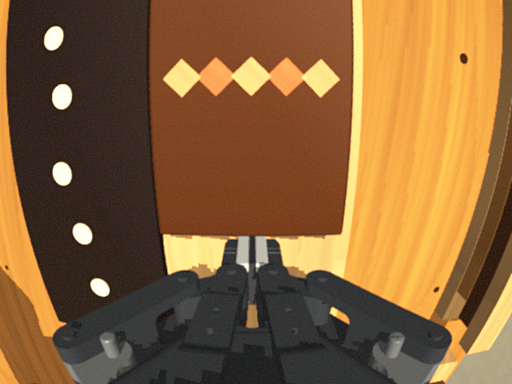

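The panel's end, at row 236 between columns 160 and 340, has moved forward. The force rose steeply at the predicted stop position, so I'll draw clear and check.

```bash
python3 - <<'E'
from push import *
move_straight(P(-.085,.098),speed=.06);move_straight(P(-.085,.25),speed=.12)
move_straight(P(-.16,.33),speed=.12)
dwell(.4);o=observe();print(o["t"],np.round(o["ft_force"],1))
k=[]
for n in("scene","side"):
    im=get_image(n);c=proj(im,[.55,.06,.07]).astype(int)
    k.append(cv2.resize(im["color"][c[1]-75:c[1]+75,c[0]-100:c[0]+100],(400,300),interpolation=cv2.INTER_CUBIC))
    e=np.array([proj(im,[*(B+x*ex-.05*ey),.092]) for x in(.006,.098)])-c+[100,75];print(n,np.round(e*2+[400*(n=="side"),0]).tolist())
cv2.imwrite("pics/end.png",np.hstack(k))
E
```

```text
25.7333 [-0.1 -0.1 -0.9]
scene [[176.0, 123.0], [125.0, 150.0]]
side [[603.0, 125.0], [551.0, 119.0]]
```

View pics/end.png

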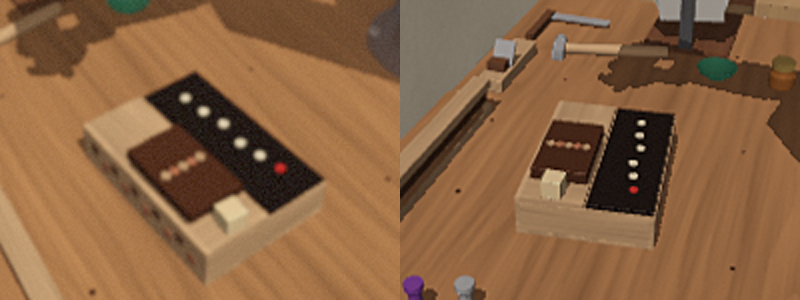

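The panel's end sits where the shut position projects (scene (176,123) to (125,150)), the compartment is covered, and the cube is undisturbed. The hand is clear.

```bash
python3 -c "
from plant import *
print(finish_job(),observe()['t'])"
```

```text
the job is handed in; nothing more can be done
the job is handed in; nothing more can be done
```

I handed the job in at about 26 s: the fingertips followed the trail over all six dots in order without touching the board, then pushed the panel shut against its stop, and the hand is clear. The handing-in call gave no verdict, so the result isn't confirmed.

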